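# Bring the boom camera out over the medallion and hold it

### The arm

A 6-joint arm with a two-finger parallel gripper is mounted at the origin on the work surface. World frame = base frame: x ahead of the robot, y to its left, z up, the work surface at z = 0. Lengths are in m, angles in rad, forces in N, time in s.
With the tool pointing down it reaches from about 0.35 to 0.975 m from the base axis. Payload 4.9 kg.
Tool frame: the origin (TCP) lies at the very end of the fingers, on their centre line; the grasp point (between the pads) lies 19 mm behind it (grasp_offset is the distance from the TCP to the grasp point, in m); x points along the fingers, y is the direction in which the jaws open and shut, and the axes are right-handed (so a half turn about x gives the same grasp; the last joint's range is limited). The gripper opens to 85 mm and grips with 20 to 120 N. Pads are 22 mm wide; open, the fingers measure 114 mm over their backs; the gripper's body (76 mm by 85 mm) begins 54 mm behind the grasp point. The pads swing forward as they close: fully open they stand 13 mm farther back than shut.
Start: joints at [-1.461, 0.053, 1.613, -0, 1.476, -0.119], TCP at [0.142, -0.609, 0.231] pointing down, gripper open.
Joint ranges: [-3.01, 3.01], [-1.01, 2.22], [0.06, 2.58], [-1.02, 4.17], [0.09, 2.62], [-3.14, 3.14]. Speed limits (rad/s): [2.57, 2.57, 3.14, 3.14, 3.14, 3.14].

### API

Orientations are given as a rotation vector (axis times angle).
In Python, from station import get_obs, get_image, camera_model, finish_job, grasp_offset gives the robot as it stands.
- The arm moves only by the shell command python3 -m crank 'ROWS' [OPENING] [FORCE]. ROWS is JSON, a list that holds one entry, the list of rows, each a list of 4 numbers: the shift along the world's x, y, z in m, then the turn about the world's z in degrees. In form: [[[dx, dy, dz, turn], ...]]. A call has 1 to 5 rows; each row is the pose to reach, as a shift and turn from the pose commanded when the call began; what a row does not reach only later rows make up. A row lasts 1/12 s, in which the tool goes at most 41.7 mm and 7.16 degrees, less where a joint would pass 70% of its speed; a pose out of reach is approached as far as the arm can. A call with a gripper value outside its range is refused whole. OPENING is the opening, from 0 (shut) to 1 (fully open), set as the call begins (- or left out, the last holds). The fingers move at their own pace and stop on an object; FORCE is the grip in N (left out, the last holds). Time passes only in rows, so rows that repeat a pose let the fingers close. It gives the time, the measured TCP pose, the force and the opening at its end, in the units of the state.
- get_obs(): the state, without advancing time (a new reading comes with each control period).
- get_image(name): name is "scene" or "top" or "wrist"; returns (picture, depth): 480x640x3 uint8, red, green, blue; 480x640 float32, m along the optical axis (not along the pixel's ray), 0 where there is no reading.
- camera_model(name): a dict with "fx", "fy", "cx", "cy" (pixels), "k1" (the pictures are not rectified: a ray, as slopes to the right and down, at radius r is drawn at 1 + k1 r^2 times it, then the intrinsics apply), "xyz" and "attitude" of the camera in the world. Camera axes: x right, y down, z forward; pixel columns grow to the right and rows downward; lengths in m; the calibration is good to about 2 mm. A picture is of the moment at which its call begins: read the wrist's pose just before it. camera_model takes no time and is no camera call; for the wrist camera it gives the pose at the moment of the call.
- finish_job(): hands the job in, once; it reports no verdict.
The state is a dict: "t": time; "q": joint angles; "dq": joint speeds; "effort": joint torques, N m; "tool_pos": TCP position; "tool_rot": TCP orientation; "contact_force": force on the tool from outside, world axes, zero at the start; "wrist_torque": the same for the moment, N m; "opening": finger opening in m.
Only numpy, scipy, OpenCV 4.12 (cv2) and the standard library are available. Lean on these libraries where they do the work, as an engineer would, in place of code of your own. Each camera call takes 0.05 s, during which the arm holds its last target.

### The job

Bring the inspection camera over the medallion for its record shot: squeeze the lock button on the flank of the boom's sleeve to free it, swing the boom so that it stands over the round white stage, and draw the sleeve out until its back edge lies on the middle of the broad ring on the boom tube, which puts the lens above the middle of the stage. Leave the medallion and the other things on the table where they are. Finish while still holding the sleeve there, at rest with the button squeezed in, so that I can check the view before the lock bites.

Things in the scene. Friction and masses are not known exactly. Their poses are not given: they have to be found in the camera images.
- stand: heavy camera boom stand, cannot be moved: grey base plate 470 x 200 x 18 mm with a round post near one end. Origin on the table at the post's axis, z up, x along the base plate from post to stage (base reaches from -60 to 410 mm in x). The boom turns on top of the post, centre line 200 mm above the table; the hub there tops out at 225 mm.
- boom (a joint): swing of the boom about the post's vertical axis, rad: 0 = boom along the stand's x, over the stage; positive is anticlockwise from above (towards the stand's +y). Friction 0.5 N m; it stays where it is left. Range -0.6 to 1.0; starts parked aside at 0.3 to 0.6.
- sleeve (a joint): how far the telescoping sleeve is drawn out along the boom, m, 0 to 0.12, growing away from the post; starts at 0 to 0.035, its back edge is on the middle of the broad ring at 0.100. The sleeve is a grey box section 36 wide, 36 high, 155 mm long, sliding over the boom tube, top 218 mm above the table, camera on its outer end. Unlocked it slides with 1 N of friction; locked it stays.
- lock_button (a joint): travel of the sprung lock button into the sleeve, m: 0 = out, locked; 0.006 = fully in (free from about 0.003). 11 N to start it, 14 N fully in; let go, it springs out and locks in notches 5 mm apart (one at the ring). To keep it in, pinch the sleeve between the button and the plain opposite flank: 44 mm wide with the button out, 38 mm in (its middle then 1 mm off the centre line, on the button side).
- button_face (a point): middle of the lock button's outer face, 200 mm above the table. A black ribbed block 26 mm long, 20 mm high on the sleeve's left flank (looking outward from the post; the stand's +y side), 95 mm from the post axis plus the sleeve's travel. Stands 26 mm off the sleeve's centre line when out, 20 mm when in. Axes: x outward along the boom, y out of the button, z up.
- broad_ring (a point): middle of the broad ring's top: a dark band 10 mm wide round the boom tube, 145 mm from the post axis, 212 mm above the table; under the sleeve at first. The tube is a bare 24 mm square aluminium bar with thin dark rings every 20 mm besides. Axes: x outward along the boom, z up.
- back_edge (a point): middle of the sleeve's back edge (the end nearer the post) on its top face, 218 mm above the table, 45 mm from the post axis plus the sleeve's travel; 50 mm inward of the button's middle. Axes: x outward along the boom, z up.
- lens (a point): middle of the camera's lens, looking down, 105 mm above the table, 235 mm from the post axis plus the sleeve's travel. The camera is a black upright barrel, 48 mm across at its foot, top 230 mm above the table.
- stage_centre (a point): middle of the round white stage, 100 mm across, set in the base plate 335 mm from the post axis; its top is 21.5 mm above the table, the medallion lies on it.
- medallion: bronze medallion being photographed, domed disc 42 mm across, 11 mm high, lying loose on the stage; leave alone. Origin at the centre of its underside.
- jar_a: small amber jar with white cap, 38 mm across, 55 mm high, on the stand's base; bystander. Origin under its centre.
- swab_dish: shallow glass dish, 60 mm across, 18 mm high, on the stand's base; bystander. Origin under its centre.
- jar_b: clear jar with white cap, 44 mm across, 65 mm high, on the table; bystander. Origin under its centre.
- soft_brush: brush 170 mm long lying on the table; bystander.
- loupe: black eyeglass loupe, 40 mm across, 34 mm high, on the table; bystander. Origin under its centre.
- leaf_a: bronze leaf fragment, 50 mm long, in the white tray; bystander.
- leaf_b: bronze leaf fragment, 60 mm long, in the white tray; bystander.

How it is judged:
On the way:
1. the lock button is squeezed in by the fingers while the sleeve is still well short of the broad ring (value of joint lock_button above 0.0045 m and contact force between the fingers and lock_button above 3 N and value of joint sleeve below 0.06 m), for 0.2 s.
At the end, for the whole second after the job is handed in: The sleeve's back edge lies on the broad ring (100 mm out, +-5 mm), the lens is within 15 mm of above the middle of the stage, boom and sleeve are at rest, the fingers press on the lock button and it is in by more than 4.5 of its 6 mm; the medallion lies on the stage (value of joint sleeve between 0.095 and 0.105 m and horizontal distance between lens and stage_centre below 0.015 m and value of joint lock_button above 0.0045 m and contact force between the fingers and lock_button above 3 N and velocity of joint sleeve between -0.01 and 0.01 m/s and velocity of joint boom between -0.05 and 0.05 rad/s and height (world z) of medallion below 0.03 m); the arm keeps its last pose, push and grip.
It fails at once if the medallion is disturbed (moved more than 8 mm) (distance of medallion from where it was at the start of the episode above 0.008 m).
It fails at once if another thing on the table is disturbed (moved more than 25 mm) (distance of any of jar_a, swab_dish, jar_b, soft_brush, loupe, leaf_a, leaf_b from where it was at the start of the episode above 0.025 m).
It also fails if it takes over 35 s, if anything falls off the work surface, if the arm or the gripper's body presses on something with over 40 N, if the wrist force passes 120 N, or if a joint passes its speed limit or range.

## Working session

There is one attempt and no reset: what is moved stays moved. The work goes in short steps, Python scripts to look and compute and a shell command to move; the robot and the scene stay as the last step left them, time stands still between calls to the robot, and variables do not carry over. Pictures are saved under pics/ and viewed, and the job is handed in when it is done.

```bash
ls; mkdir -p pics; python3 - <<'E'
from station import *
import cv2
print(get_obs()); print(grasp_offset)
for n in ["scene","top","wrist"]:
    m=camera_model(n);print(n,m)
    im,d=get_image(n);cv2.imwrite(f"pics/{n}0.png",im[:,:,::-1])
E
```

```text
pics
{'t': 0.0, 'q': array([-1.46102564e+00,  5.33782219e-02,  1.61426463e+00, -2.55164432e-05,
        1.47601632e+00, -1.18978336e-01]), 'dq': array([-0.00061059,  0.00144296,  0.00021865, -0.00156627,  0.00069355,
       -0.000581  ]), 'effort': array([ 1.40619370e-03, -3.93679941e+01, -3.70179319e+01,  1.13592301e-05,
        7.10420820e-03,  1.25872552e-05]), 'tool_pos': array([ 0.14166324, -0.60810113,  0.23006733]), 'tool_rot': array([ 2.10116416,  0.24356302, -2.10119775]), 'contact_force': array([-0.14685528, -0.62004769, -0.58190857]), 'wrist_torque': array([ 0.04043841, -0.01572741, -0.01849296]), 'opening': 0.08526094553264542}
0.0187
scene {'fx': 527.8012026668462, 'fy': 527.8012026668462, 'cx': 316.9350894155932, 'cy': 238.26375455730457, 'k1': -0.01132291499346848, 'xyz': array([ 1.30136989, -0.26214974,  0.94272372]), 'attitude': array([-1.98413811, -1.41357872,  0.59370156])}
top {'fx': 569.0102949984125, 'fy': 569.0102949984125, 'cx': 300.54474593437664, 'cy': 232.52053643985172, 'k1': 0.012614750887172158, 'xyz': array([0.21732164, 0.00782737, 1.497463  ]), 'attitude': array([-2.09464142,  2.11723375, -0.23064565])}
wrist {'fx': 332.539222639119, 'fy': 332.539222639119, 'cx': 316.57147444724257, 'cy': 242.03696213545382, 'k1': -0.0008677085968422036, 'xyz': array([ 0.21286905, -0.59277464,  0.37350948]), 'attitude': array([ 2.27358317, -1.80339823, -0.26813744])}
```

View pics/scene0.png

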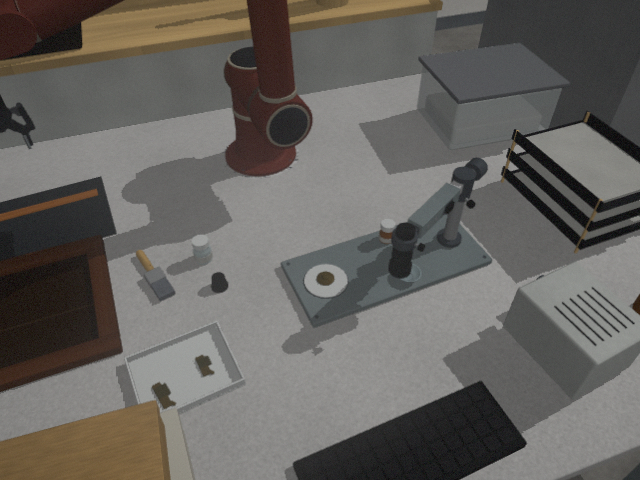

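View pics/top0.png

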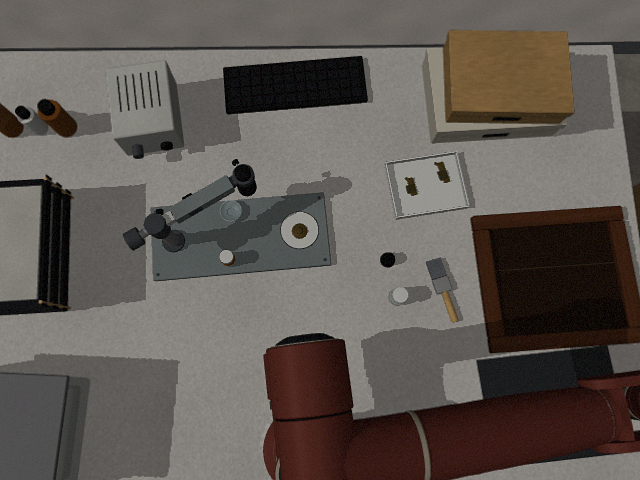

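View pics/wrist0.png

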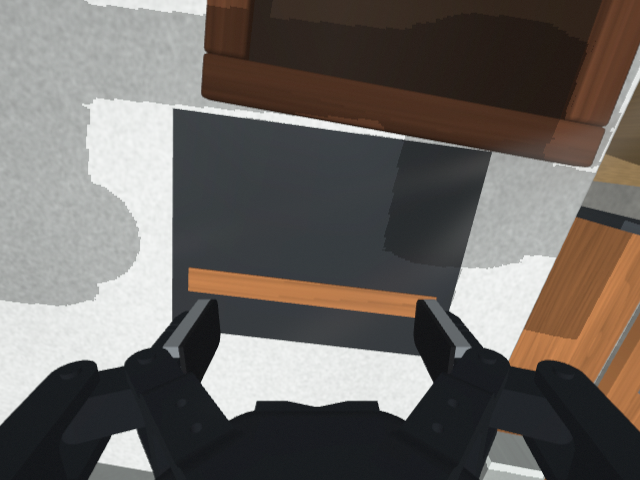

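The scene view shows the stand at centre-right and the boom parked aside, with its camera at (403,235). In the top view the hub is near (158,225), the stage near (300,230), and the boom camera near (243,173). I'll zoom in on the top picture and start measuring.

```bash
cat > h.py <<'E'
import numpy as np, cv2
from scipy.spatial.transform import Rotation as R
from station import *
def ray(m,u,v):
    x=(u-m['cx'])/m['fx'];y=(v-m['cy'])/m['fy'];xd,yd=x,y
    for _ in range(10):
        s=1+m['k1']*(x*x+y*y);x,y=xd/s,yd/s
    return R.from_rotvec(m['attitude']).apply([x,y,1.])
def plane(m,u,v,z):
    d=ray(m,u,v);o=np.array(m['xyz']);return o+d*(z-o[2])/d[2]
def proj(m,p):
    c=R.from_rotvec(m['attitude']).inv().apply(np.array(p)-m['xyz']);x,y=c[:2]/c[2]
    s=1+m['k1']*(x*x+y*y);return np.array([m['fx']*x*s+m['cx'],m['fy']*y*s+m['cy']])
E
python3 - <<'E'
import cv2
im=cv2.imread('pics/top0.png')
cv2.imwrite('pics/topcrop.png',cv2.resize(im[140:290,120:345],None,fx=3.5,fy=3.5,interpolation=cv2.INTER_CUBIC))
im=cv2.imread('pics/scene0.png')
cv2.imwrite('pics/scenecrop.png',cv2.resize(im[150:330,270:500],None,fx=3.3,fy=3.3,interpolation=cv2.INTER_CUBIC))
E
```

```text
(no output)
```

View pics/topcrop.png

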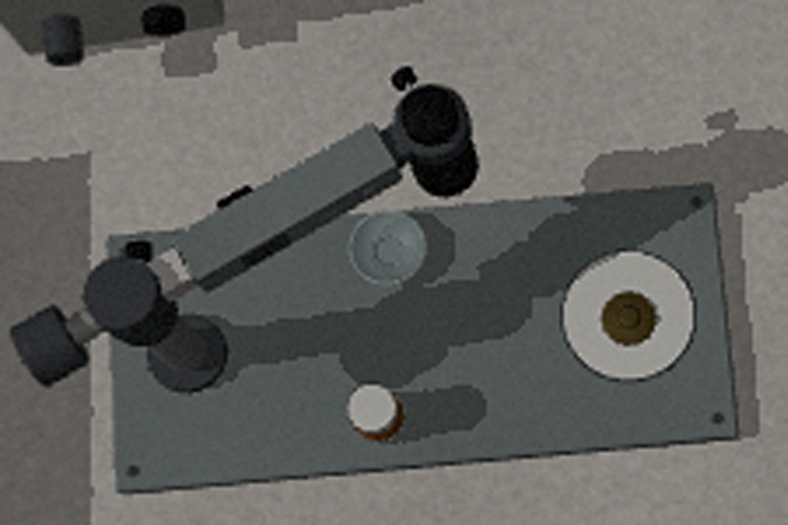

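View pics/scenecrop.png

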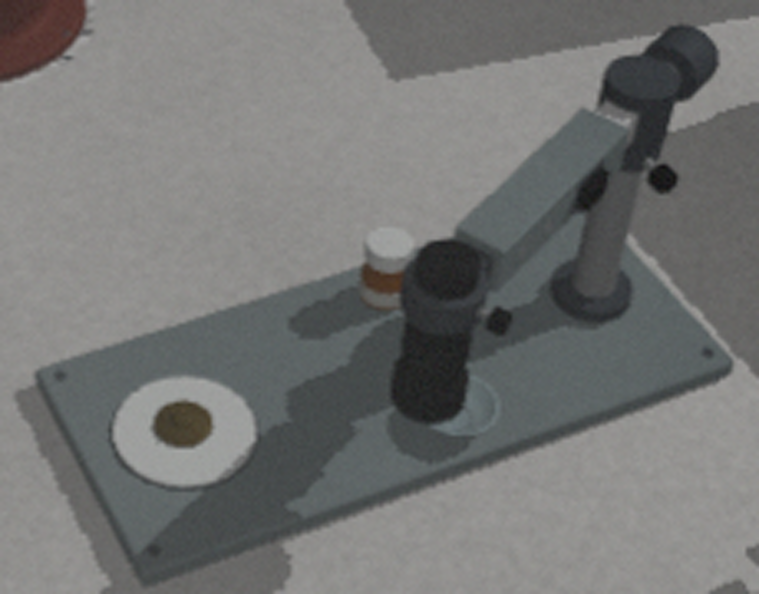

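```bash
python3 - <<'E'
from h import *
m=camera_model('top'); im=cv2.imread('pics/top0.png')
g=cv2.cvtColor(im,cv2.COLOR_BGR2HSV)
# stage
mask=((g[...,2]>150)&(g[...,1]<40)).astype(np.uint8); mask[:, :270]=0;mask[:,330:]=0;mask[:200]=0;mask[265:]=0
cs,_=cv2.findContours(mask,cv2.RETR_EXTERNAL,cv2.CHAIN_APPROX_NONE);c=max(cs,key=cv2.contourArea)
el=cv2.fitEllipse(cv2.convexHull(c));print('stage px',el)
S=plane(m,*el[0],.0215);print('stage',S,'diam', el[1][0]/569*1.476)
cr=lambda u,v:((u+.5)/3.5+120-.5,(v+.5)/3.5+140-.5)
P=[plane(m,*cr(*p),.018) for p in [(711,184),(737,437),(118,492),(108,236)]]
for p in P:print('corner',p.round(4))
print([np.linalg.norm(P[i]-P[(i+1)%4]).round(4) for i in range(4)])
C=np.mean(P,0); ex=(P[0]+P[1]-P[2]-P[3]);ex/=np.linalg.norm(ex);print('centre',C,ex)
print('post from plate',C-ex*.175,'post from stage',S-ex*.335, 'stage from plate',C+ex*.16)
H=plane(m,*cr(122,293),.225);print('hub',H)
for n,p in dict(outL=(375,124),outR=(402,173),inR=(205,283),inL=(185,252)).items():print(n,plane(m,*cr(*p),.218).round(4))
print('cam top',plane(m,*cr(433,115),.230))
E
```

```text
stage px ((299.1634521484375, 229.7729034423828), (35.236045837402344, 36.49306869506836), 76.94776153564453)
stage [0.55235903 0.0099533  0.0215    ] diam 0.09140316986995757
corner [ 0.6566 -0.055   0.018 ]
corner [ 0.4586 -0.0708  0.018 ]
corner [0.4221 0.3923 0.018 ]
corner [0.6201 0.409  0.018 ]
[np.float64(0.1987), np.float64(0.4645), np.float64(0.1986), np.float64(0.4654)]
centre [0.5393689  0.16888742 0.018     ] [ 0.07854462 -0.9969106   0.        ]
post from plate [0.5256236  0.34334678 0.018     ] post from stage [0.52604658 0.34391835 0.0215    ] stage from plate [0.55193604 0.00938173 0.018     ]
hub [0.52489469 0.34189258 0.225     ]
outL [0.6417 0.1788 0.218 ]
outR [0.6072 0.1602 0.218 ]
inR [0.5328 0.2892 0.218 ]
inL [0.5541 0.3033 0.218 ]
cam top [0.64363427 0.13863177 0.23      ]
```

```bash
python3 - <<'E'
from h import *
o=get_obs();M=R.from_rotvec(o['tool_rot']).as_matrix();print(M.round(3),np.degrees(np.arctan2(M[1,1],M[0,1])))
E
```

```text
[[-0.     0.227 -0.974]
 [ 0.002 -0.974 -0.227]
 [-1.    -0.002 -0.   ]] -76.89204204905424
```

```bash
python3 -m crank '[[[0.025,0.025,0.02,7],[0.05,0.05,0.04,14],[0.075,0.075,0.06,21],[0.1,0.1,0.08,28],[0.125,0.125,0.1,35]]]' 1 20
python3 -m crank '[[[0.025,0.03,0,7],[0.05,0.06,0,14],[0.075,0.09,0,21],[0.1,0.12,0,28],[0.125,0.15,0,35]]]'
python3 -m crank '[[[0.02,0.035,0,7],[0.04,0.07,0,14],[0.06,0.105,0,21],[0.08,0.14,0,28],[0.1,0.175,0,35]]]'
```

```text
t: 0.57
tool_pos: [0.2675, -0.4822, 0.3318]
tool_rot: [1.721, 0.774, -1.721]
contact_force: [0.5, -0.9, -0.0]
opening: 0.0856
t: 0.98
tool_pos: [0.3925, -0.3319, 0.3311]
tool_rot: [1.293, 1.153, -1.293]
contact_force: [1.1, -0.4, 0.4]
opening: 0.0855
t: 1.4
tool_pos: [0.4922, -0.1567, 0.3311]
tool_rot: [0.836, 1.404, -0.836]
contact_force: [1.2, -1.0, -0.5]
opening: 0.0855
```

```bash
python3 -m crank '[[[0.01,0.04,0,1.7],[0.02,0.08,0,1.7],[0.03,0.12,0,1.7],[0.04,0.16,0,1.7],[0.05,0.2,0,1.7]]]'
python3 -m crank '[[[0.008,0.04,0,0],[0.016,0.08,0,0],[0.024,0.12,0,0],[0.028,0.15,0,0],[0.028,0.15,0,0]]]'
python3 - <<'E'
from h import *
m=camera_model('wrist');im,d=get_image('wrist');cv2.imwrite('pics/w1.png',im[:,:,::-1]);np.save('w1.npy',d)
import pickle;pickle.dump(m,open('w1.pkl','wb'));print(m,get_obs()['tool_pos'])
E
```

```text
t: 1.82
tool_pos: [0.5417, 0.0434, 0.3311]
tool_rot: [0.818, 1.411, -0.818]
contact_force: [0.7, -0.0, 0.3]
opening: 0.085
t: 2.23
tool_pos: [0.5693, 0.1963, 0.3302]
tool_rot: [0.814, 1.416, -0.813]
contact_force: [-0.9, 0.3, -0.8]
opening: 0.0853
{'fx': 332.539222639119, 'fy': 332.539222639119, 'cx': 316.57147444724257, 'cy': 242.03696213545382, 'k1': -0.0008677085968422036, 'xyz': array([0.53224063, 0.25855012, 0.47371681]), 'attitude': array([2.76099315, 0.74443531, 0.10832202])} [0.56934159 0.1938963  0.33030163]
```

View pics/w1.png

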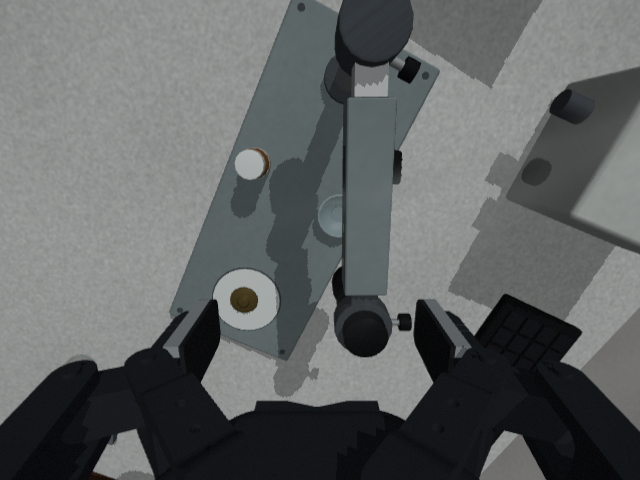

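The wrist view shows the sleeve from its back edge at about (371,97) to its front end at about (366,294). The button is at (398,166) on the right flank, the hub is at the top and the camera is at (366,325).

```bash
python3 - <<'E'
import cv2
im=cv2.imread('pics/w1.png')
cv2.imwrite('pics/w1c.png',cv2.resize(im[0:310,300:440],None,fx=1.9,fy=1.9))
cv2.imwrite('pics/w1d.png',cv2.resize(im[60:190,320:440],None,fx=4.5,fy=4.5,interpolation=cv2.INTER_CUBIC))
E
```

```text
(no output)
```

View pics/w1d.png

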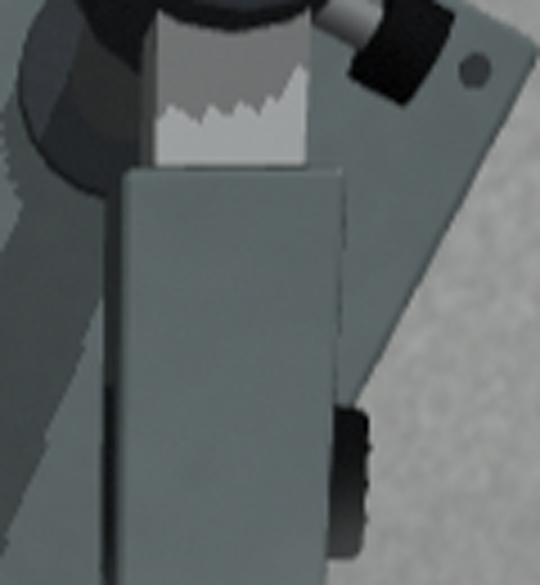

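```bash
python3 - <<'E'
from h import *
import pickle;m=pickle.load(open('w1.pkl','rb'));d=np.load('w1.npy')
post=np.array([.5255,.343]);ex=np.array([.0785,-.9969])
def dist(n,u,v,z):
    p=plane(m,u,v,z);print(n,p.round(4));return p
# zdepth of sleeve top
for u,v in [(370,120),(370,200),(365,270)]:
    r=ray(m,u,v);p=m['xyz']+r*d[v,u];print('depth',p.round(4))
bl=dist('backL',348,97,.218);br=dist('backR',396,97,.218);fl=dist('frL',345,294,.218);fr=dist('frR',387,295,.218)
b=(bl+br)/2;f=(fl+fr)/2;print('len',np.linalg.norm(f-b),'w',np.linalg.norm(bl-br),np.linalg.norm(fl-fr),'yaw',np.degrees(np.arctan2(*(f-b)[1::-1])))
for q in(b,f):
    v=q[:2]-post;print('r',np.linalg.norm(v),'yaw',np.degrees(np.arctan2(v[1],v[0])))
dist('button',399,166,.210)
print('stage',dist('st',246,299,.0215))
E
```

```text
depth [0.5577 0.2917 0.2177]
depth [0.5889 0.2427 0.2193]
depth [0.6166 0.1922 0.2195]
backL [0.5358 0.2967 0.218 ]
backR [0.5653 0.3138 0.218 ]
frL [0.6142 0.1651 0.218 ]
frR [0.6452 0.1821 0.218 ]
len 0.15360916603204114 w 0.034088345984584954 0.035420162463711276 yaw -58.97648972168777
r 0.04527552866195537 yaw -56.4366913699694
r 0.198850341358874 yaw -58.39839160139577
button [0.596  0.2757 0.21  ]
st [0.5534 0.0119 0.0215]
stage [0.55340771 0.01192425 0.0215    ]
```

```bash
python3 -m crank '[[[0.004,0.036,0,1.2],[0.009,0.072,0,1.2],[0.009,0.072,-0.035,1.2],[0.009,0.072,-0.06,1.2],[0.009,0.072,-0.06,1.2]]]'
python3 - <<'E'
from h import *
m=camera_model('wrist');o=get_obs();im,d=get_image('wrist');cv2.imwrite('pics/w2.png',im[:,:,::-1]);np.save('w2.npy',d)
import pickle;pickle.dump(m,open('w2.pkl','wb'));print(o['tool_pos'])
T=R.from_rotvec(o['tool_rot']);print(T.as_matrix().round(3))
print(proj(m,o['tool_pos']))
E
```

```text
t: 2.7
tool_pos: [0.5759, 0.2619, 0.2639]
tool_rot: [0.796, 1.425, -0.81]
contact_force: [-0.8, -0.6, -2.0]
opening: 0.0852
[0.57593309 0.26185488 0.26385967]
[[-0.011  0.857  0.515]
 [-0.004  0.515 -0.857]
 [-1.    -0.012 -0.002]]
[318.30351299 301.87115045]
```

View pics/w2.png

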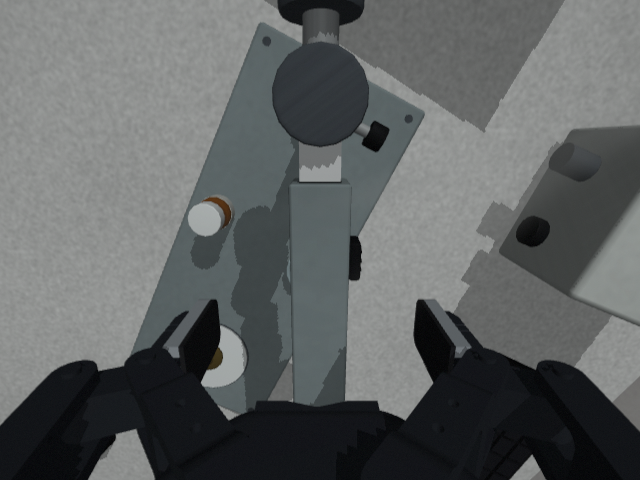

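The sleeve at u≈321 sits centred between the open pads, with the button at (355,258). I'll descend and then squeeze.

```bash
python3 -m crank '[[[0,0,-0.03,0],[0,0,-0.06,0],[0,0,-0.093,0],[0,0,-0.093,0],[0,0,-0.093,0]]]'
python3 - <<'E'
from h import *
m=camera_model('wrist');o=get_obs();im,d=get_image('wrist');cv2.imwrite('pics/w3.png',im[:,:,::-1])
print(o['tool_pos'],o['contact_force'])
b=np.array([.5763,.2624]);e=np.array([.515,-.857]);dd=o['tool_pos'][:2]-b;print('along',dd@e,'lat',dd@[.857,.515])
E
```

```text
t: 3.17
tool_pos: [0.5784, 0.2623, 0.1782]
tool_rot: [0.802, 1.419, -0.805]
contact_force: [-0.4, -0.3, 0.4]
opening: 0.0853
[0.57843621 0.26229615 0.1782275 ] [-0.38113513 -0.2528629   0.42068945]
along 0.0011891497451110018 lat 0.0017772521623682905
```

View pics/w3.png

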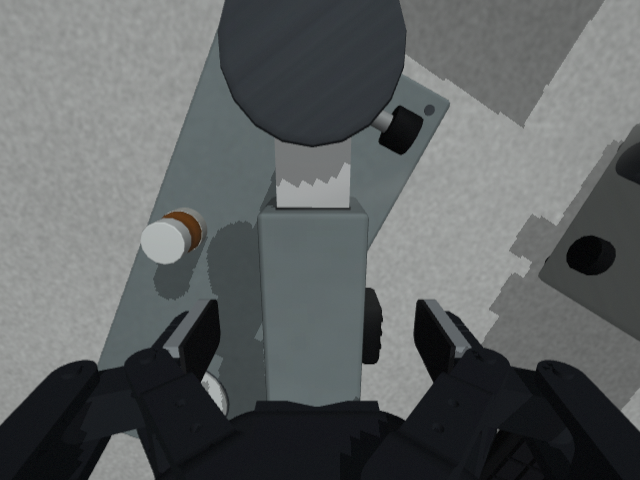

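The button spans v 288–362 and lies alongside the pads. Next is the squeeze.

```bash
python3 -m crank '[[[0,0,0,0],[0,0,0,0],[0,0,0,0],[0,0,0,0],[0,0,0,0]]]' 0 40
python3 -m crank '[[[0,0,0,0],[0,0,0,0],[0,0,0,0],[0,0,0,0],[0,0,0,0]]]'
python3 - <<'E'
from h import *
m=camera_model('wrist');o=get_obs();im,d=get_image('wrist');cv2.imwrite('pics/w4.png',im[:,:,::-1])
print(o['tool_pos'],o['contact_force'],o['wrist_torque'],o['opening'])
M=R.from_rotvec(o['tool_rot']).as_matrix();print('jaw yaw',np.degrees(np.arctan2(M[1,1],M[0,1])))
E
```

```text
t: 3.63
tool_pos: [0.5795, 0.2631, 0.1816]
tool_rot: [0.801, 1.416, -0.8]
contact_force: [-3.6, -3.7, 8.6]
opening: 0.0375
t: 4.05
tool_pos: [0.5795, 0.2631, 0.1816]
tool_rot: [0.801, 1.416, -0.8]
contact_force: [-3.1, -4.2, 8.5]
opening: 0.0376
[0.57949542 0.26309089 0.1815981 ] [-3.05613198 -4.22772346  8.52959554] [-0.36455281  0.48622965  0.73938884] 0.03757418817105409
jaw yaw 31.131757262490968
```

View pics/w4.png

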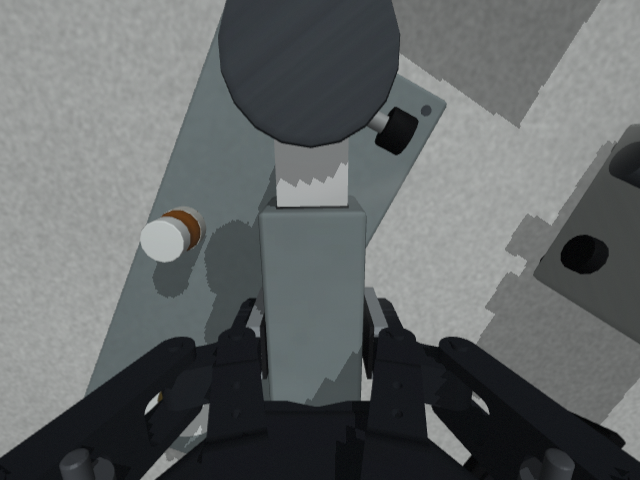

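The opening is 37.6 mm, so the button is fully in and the sleeve is free. I'll swing the boom in quarter steps about the post.

```bash
python3 -m crank '[[[-0.0024,-0.0013,0.001,-1.7],[-0.0048,-0.0026,0.002,-3.3],[-0.0072,-0.0041,0.003,-5],[-0.0096,-0.0056,0.003,-6.6],[-0.0096,-0.0056,0.003,-6.6]]]'
python3 -m crank '[[[-0.0026,-0.0012,0,-1.7],[-0.0052,-0.0024,0,-3.3],[-0.0077,-0.0035,0,-5],[-0.0102,-0.0045,0,-6.6],[-0.0102,-0.0045,0,-6.6]]]'
python3 - <<'E'
from h import *
import pickle
m=camera_model('wrist');o=get_obs();im,d=get_image('wrist');cv2.imwrite('pics/w5.png',im[:,:,::-1]);pickle.dump(m,open('w5.pkl','wb'))
print(o['tool_pos'],o['contact_force'],o['wrist_torque'],o['opening'])
M=R.from_rotvec(o['tool_rot']).as_matrix();print('jaw yaw',np.degrees(np.arctan2(M[1,1],M[0,1])))
E
```

```text
t: 4.52
tool_pos: [0.5689, 0.2574, 0.1816]
tool_rot: [0.889, 1.381, -0.89]
contact_force: [-2.0, -2.2, 0.2]
opening: 0.0375
t: 4.93
tool_pos: [0.5587, 0.2532, 0.1816]
tool_rot: [0.976, 1.341, -0.977]
contact_force: [-2.0, -1.2, -0.2]
opening: 0.0375
[0.55870312 0.25324941 0.18163836] [-1.96746951 -1.18816994 -0.15998015] [-0.01955888 -0.1439378   0.23282048] 0.03749933518001227
jaw yaw 17.860532992385195
```

View pics/w5.png

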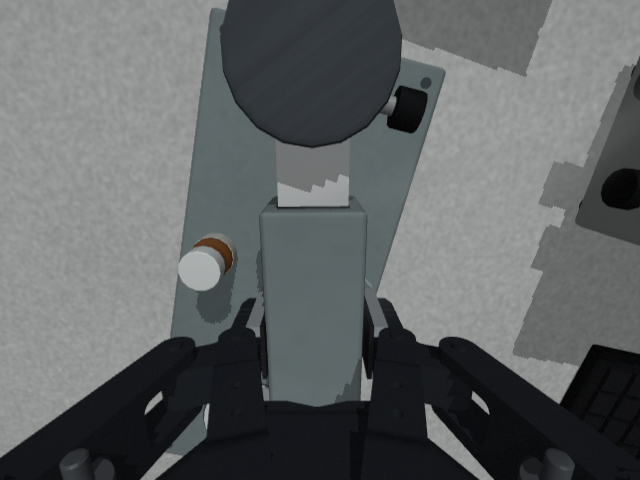

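Forces are low and the boom follows cleanly; the sleeve is still centred at u≈314. I'll swing the second half.

```bash
python3 -m crank '[[[-0.0027,-0.001,0,-1.7],[-0.0054,-0.0019,0,-3.3],[-0.0081,-0.0027,0,-5],[-0.0108,-0.0033,0,-6.6],[-0.0108,-0.0033,0,-6.6]]]'
python3 -m crank '[[[-0.0028,-0.0006,0,-1.7],[-0.0055,-0.0011,0,-3.3],[-0.0082,-0.0016,0,-5],[-0.0109,-0.002,0,-6.7],[-0.0109,-0.002,0,-6.7]]]'
python3 - <<'E'
from h import *
import pickle
m=camera_model('wrist');o=get_obs();im,d=get_image('wrist');cv2.imwrite('pics/w6.png',im[:,:,::-1]);pickle.dump(m,open('w6.pkl','wb'))
print(o['tool_pos'],o['contact_force'],o['wrist_torque'],o['opening'])
M=R.from_rotvec(o['tool_rot']).as_matrix();print('jaw yaw',np.degrees(np.arctan2(M[1,1],M[0,1])))
m=camera_model('top');im,d=get_image('top');cv2.imwrite('pics/t6.png',im[:,:,::-1])
cv2.imwrite('pics/t6c.png',cv2.resize(im[140:290,120:345,::-1],None,fx=3.5,fy=3.5,interpolation=cv2.INTER_CUBIC))
E
```

```text
t: 5.4
tool_pos: [0.548, 0.2503, 0.1816]
tool_rot: [1.064, 1.296, -1.063]
contact_force: [-3.1, 0.6, -0.4]
opening: 0.0371
t: 5.82
tool_pos: [0.537, 0.2483, 0.1816]
tool_rot: [1.15, 1.247, -1.15]
contact_force: [-3.1, 0.9, 0.9]
opening: 0.0373
[0.53695985 0.24826378 0.18161369] [-3.07681555  0.88476119  0.9047134 ] [ 0.05708039 -0.00748618  0.29614221] 0.03727236530229552
jaw yaw 4.5864259003788375
```

View pics/w6.png

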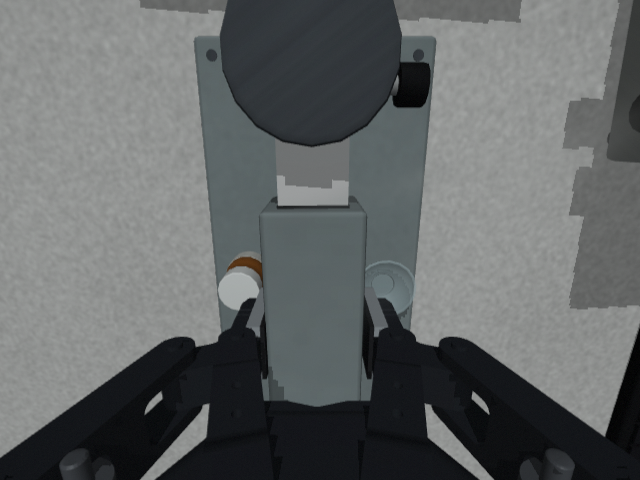

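View pics/t6c.png

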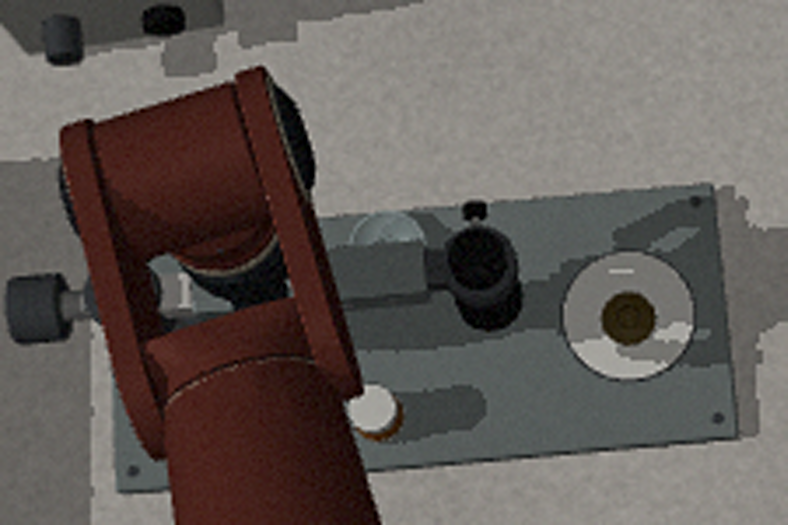

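The boom now lies along the plate in the wrist view, with the back edge at v≈212 and u 261–366. The top view shows the camera at (480,262) in the crop, pointing at the stage. I'll draw the sleeve out 80 mm and look for the ring.

```bash
python3 -m crank '[[[0.0008,-0.01,0,0],[0.0016,-0.02,0,0],[0.0024,-0.03,0,0],[0.0032,-0.04,0,0],[0.0032,-0.04,0,0]]]'
python3 -m crank '[[[0.0008,-0.01,0,0],[0.0016,-0.02,0,0],[0.0024,-0.03,0,0],[0.0031,-0.04,0,0],[0.0031,-0.04,0,0]]]'
python3 - <<'E'
from h import *
import pickle
m=camera_model('wrist');o=get_obs();im,d=get_image('wrist');cv2.imwrite('pics/w7.png',im[:,:,::-1]);pickle.dump(m,open('w7.pkl','wb'));np.save('w7.npy',d)
print(o['tool_pos'],o['contact_force'],o['wrist_torque'],o['opening'])
M=R.from_rotvec(o['tool_rot']).as_matrix();print('jaw yaw',np.degrees(np.arctan2(M[1,1],M[0,1])))
E
```

```text
t: 6.33
tool_pos: [0.5407, 0.2056, 0.1816]
tool_rot: [1.151, 1.244, -1.153]
contact_force: [-4.6, -1.9, 2.9]
opening: 0.0374
t: 6.75
tool_pos: [0.5443, 0.1655, 0.1816]
tool_rot: [1.151, 1.242, -1.152]
contact_force: [-0.8, -1.5, 2.4]
opening: 0.037
[0.54425275 0.16553993 0.18157072] [-0.79543824 -1.50938458  2.39102185] [-0.16181284 -0.13096257  0.55652836] 0.037016192796863384
jaw yaw 4.413966511281116
```

View pics/w7.png

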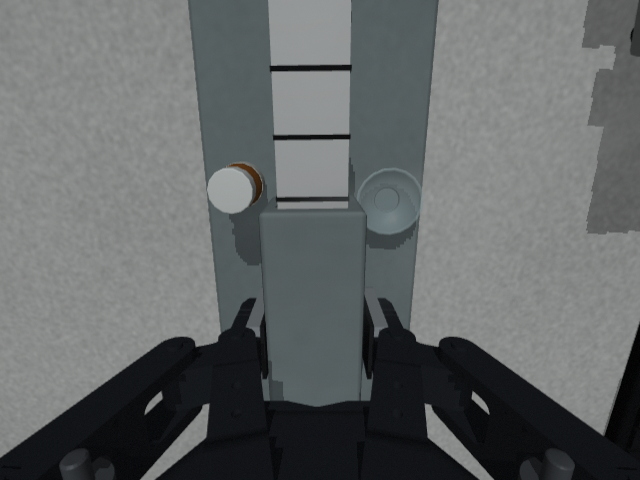

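```bash
python3 - <<'E'
from h import *
import pickle
m=pickle.load(open('w7.pkl','rb'));im=cv2.imread('pics/w7.png')
col=im[55:230,295:335].mean((1,2));print([(55+i,int(c)) for i,c in enumerate(col) if i>115 and i<165])
e=np.array([.0785,-.9969]);P=np.array([.526,.3435])
S=np.array([.5522,.0100])
for v in (68,136.5,199):
    p=plane(m,312,v,.212);print('ring',p.round(4),(p[:2]-P)@e, 'from stage',(S-p[:2])@e)
for v in (209,211.5,213):
    p=plane(m,313.5,v,.218);print('edge',v,p.round(4),(p[:2]-P)@e,'from stage',(S-p[:2])@e)
d=np.load('w7.npy')
for v in (230,250):
    print(m['xyz']+ray(m,313,v)*d[v,313])
for v in (150,170):
    print(m['xyz']+ray(m,313,v)*d[v,313])
E
python3 -c "
import cv2
im=cv2.imread('pics/w7.png');cv2.imwrite('pics/w7c.png',cv2.resize(im[120:240,240:390],None,fx=5,fy=5,interpolation=cv2.INTER_CUBIC))"
```

```text
[(171, 145), (172, 144), (173, 144), (174, 144), (175, 144), (176, 144), (177, 144), (178, 144), (179, 144), (180, 144), (181, 144), (182, 144), (183, 144), (184, 144), (185, 144), (186, 144), (187, 144), (188, 143), (189, 143), (190, 143), (191, 143), (192, 143), (193, 143), (194, 142), (195, 142), (196, 114), (197, 53), (198, 36), (199, 37), (200, 39), (201, 85), (202, 128), (203, 139), (204, 139), (205, 139), (206, 138), (207, 138), (208, 117), (209, 83), (210, 81), (211, 85), (212, 93), (213, 99), (214, 100), (215, 98), (216, 95), (217, 93), (218, 91), (219, 90)]
ring [0.535  0.2594 0.212 ] 0.0845899693662766 from stage 0.24993288063372343
ring [0.5365 0.2394 0.212 ] 0.10456561424446079 from stage 0.22995723575553922
ring [0.538  0.2192 0.212 ] 0.12487806689089079 from stage 0.20964478310910922
edge 209 [0.5387 0.217  0.218 ] 0.12715126017554995 from stage 0.20737158982445006
edge 211.5 [0.5388 0.2161 0.218 ] 0.12797881947152087 from stage 0.20654403052847914
edge 213 [0.5388 0.2156 0.218 ] 0.12847711601114362 from stage 0.2060457339888564
[0.53909441 0.2100101  0.21843347]
[0.53962383 0.20281718 0.21765364]
[0.53715681 0.23528588 0.2127764 ]
[0.53763406 0.22902995 0.21392326]
```

View pics/w7c.png

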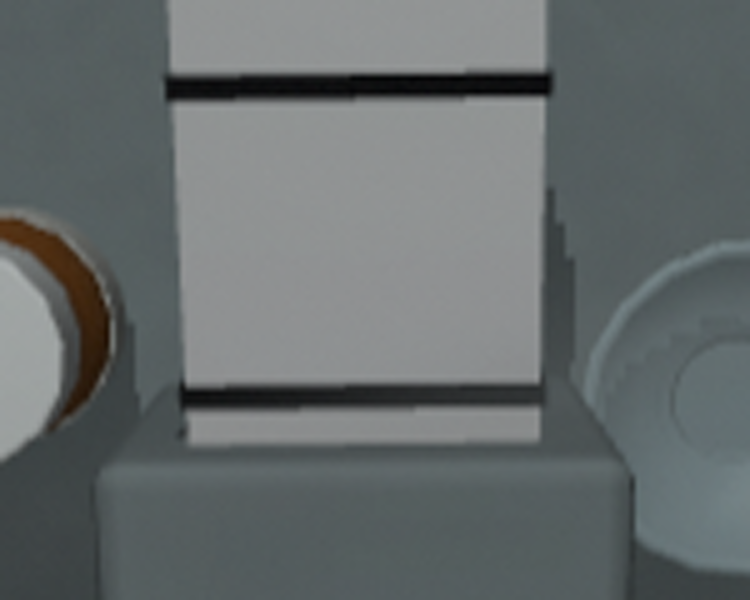

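The rings come out at 84.6, 104.6 and 124.9 mm from the post, against 85, 105 and 125 mm expected. The back edge is at about 128 mm, so it has about 17 mm to go.

```bash
python3 -m crank '[[[0.0004,-0.006,0,0],[0.0009,-0.012,0,0],[0.0013,-0.017,0,0],[0.0013,-0.017,0,0],[0.0013,-0.017,0,0]]]'
python3 -m crank '[[[0,0,0,0],[0,0,0,0],[0,0,0,0]]]'
python3 - <<'E'
from h import *
import pickle
m=camera_model('wrist');o=get_obs();im,d=get_image('wrist');im=im[:,:,::-1];cv2.imwrite('pics/w8.png',im);pickle.dump(m,open('w8.pkl','wb'))
cv2.imwrite('pics/w8c.png',cv2.resize(im[120:240,240:390],None,fx=5,fy=5,interpolation=cv2.INTER_CUBIC))
for n in('scene','top'):
    im,_=get_image(n);cv2.imwrite(f'pics/{n}8.png',im[:,:,::-1])
im=cv2.imread('pics/scene8.png');cv2.imwrite('pics/scene8c.png',cv2.resize(im[150:330,270:500],None,fx=3.3,fy=3.3,interpolation=cv2.INTER_CUBIC))
im=cv2.imread('pics/top8.png');cv2.imwrite('pics/top8c.png',cv2.resize(im[140:290,120:345],None,fx=3.5,fy=3.5,interpolation=cv2.INTER_CUBIC))
print(o['tool_pos'],o['contact_force'],o['wrist_torque'],o['opening'],o['dq'].round(4))
M=R.from_rotvec(o['tool_rot']).as_matrix();print('jaw yaw',np.degrees(np.arctan2(M[1,1],M[0,1])))
E
```

```text
t: 7.22
tool_pos: [0.5452, 0.1503, 0.1815]
tool_rot: [1.151, 1.244, -1.151]
contact_force: [0.3, -1.2, 1.8]
opening: 0.0375
t: 7.47
tool_pos: [0.5451, 0.1509, 0.1815]
tool_rot: [1.151, 1.245, -1.151]
contact_force: [1.4, -0.7, 1.7]
opening: 0.0372
[0.54512179 0.15093746 0.1815474 ] [ 1.36883465 -0.74055911  1.66920591] [-0.15248602 -0.57654899  0.31307048] 0.03724879678497611 [ 0.0003  0.0012 -0.0005  0.0014  0.0004  0.0006]
jaw yaw 4.511796199319071
```

View pics/w8.png

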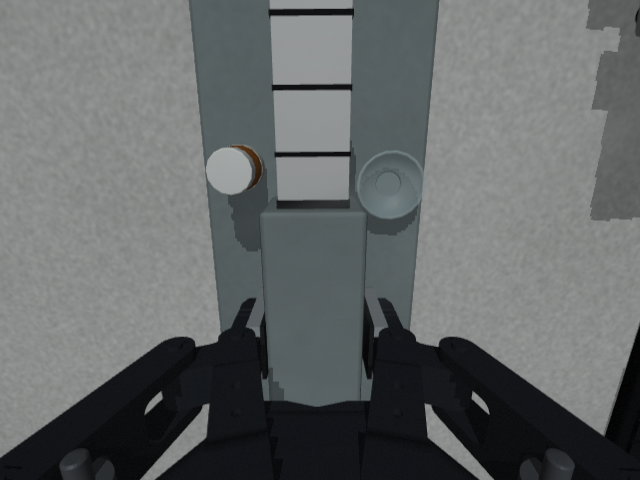

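View pics/w8c.png

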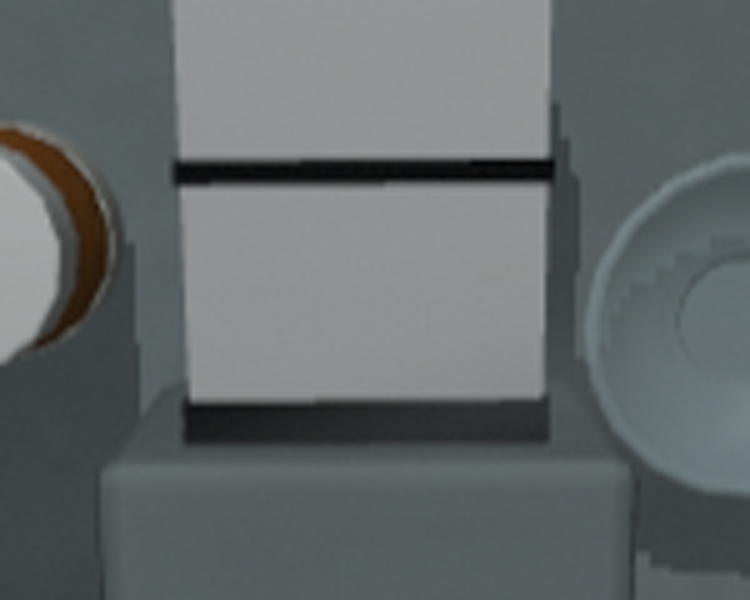

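View pics/top8c.png

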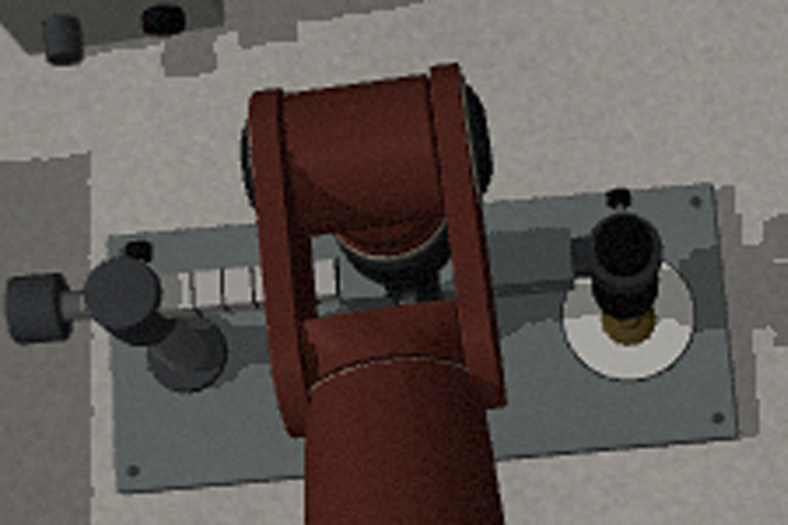

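View pics/scene8c.png

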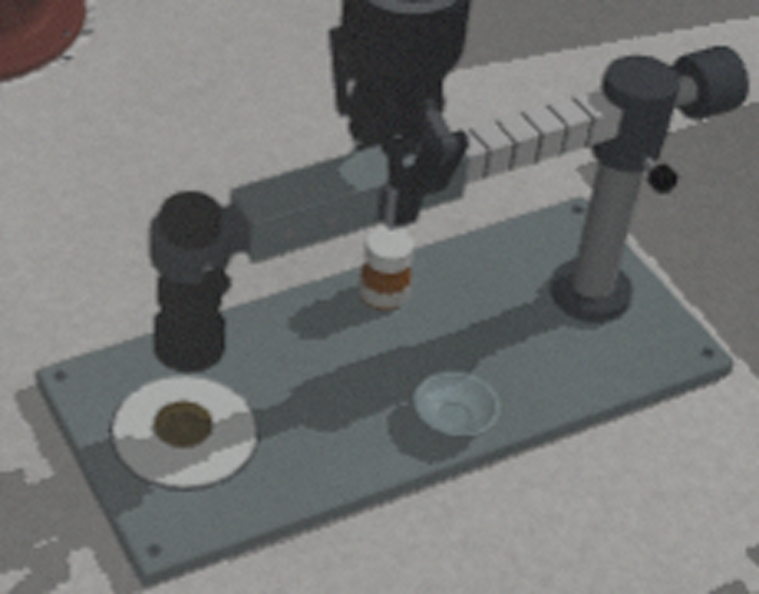

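```bash
python3 - <<'E'
from h import *
import pickle
m=pickle.load(open('w8.pkl','rb'))
e=np.array([.0785,-.9969]);P=np.array([.526,.3435]);S=np.array([.5522,.0100])
for n,v,z in(('thin',154.2,.212),('thin2',87,.212),('ringstart',200.3,.212),('tube-sleeve',208,.212),('edge',211.5,.218),('edge',213,.218)):
    p=plane(m,313.5,v,z);print(n,p.round(4),((p[:2]-P)@e).round(4))
b=plane(m,313.5,212,.218)[:2]
# lens: from top camera, barrel top centre; and from wrist line
t=camera_model('top');c=plane(t,(627+.5)/3.5+119.5,(245+.5)/3.5+139.5,.230)[:2];print('barrel',c,'stage',S,'diff',c-S)
d=np.array([np.cos(np.radians(4.51-90)),np.sin(np.radians(4.51-90))]);print('lens from edge',b+.190*d-S, 'lat', (b-P)@[.9969,.0785])
sc=camera_model('scene');c=plane(sc,(192)/3.3+270,(217)/3.3+150,.230)[:2];print('scene barrel',c)
E
```

```text
thin [0.5382 0.2193 0.212 ] 0.1248
thin2 [0.5366 0.2394 0.212 ] 0.1046
ringstart [0.5394 0.2041 0.212 ] 0.14
tube-sleeve [0.5396 0.2014 0.212 ] 0.1427
edge [0.5396 0.2014 0.218 ] 0.1427
edge [0.5396 0.2009 0.218 ] 0.1432
barrel [0.55255824 0.01004473] stage [0.5522 0.01  ] diff [3.58240294e-04 4.47332929e-05]
lens from edge [0.00235795 0.0018591 ] lat 0.0024104518233498008
scene barrel [0.56801209 0.01041199]
```

The back edge is at about 143 mm, 2 mm short of the ring's middle at 145. Before trimming I'll check the scene-camera estimate of the barrel, which disagrees by about 15 mm in x.

```bash
python3 -m crank '[[[0.0001,-0.001,0,0],[0.0002,-0.003,0,0],[0.0002,-0.003,0,0],[0.0002,-0.003,0,0],[0.0002,-0.003,0,0]]]'
python3 - <<'E'
from h import *
import pickle
sc=camera_model('scene')
im=cv2.imread('pics/scene8.png')
c=lambda p:((proj(sc,p)-[270,150]+.5)*3.3)
print('barrel top exp',c([.5525,.01,.23]),'lens foot exp',c([.5525,.01,.105]),'stage',c([.5522,.01,.0215]),'hub',c([.526,.3435,.225]))
o=get_obs();m=camera_model('wrist');im,d=get_image('wrist');im=im[:,:,::-1];cv2.imwrite('pics/w9.png',im)
cv2.imwrite('pics/w9c.png',cv2.resize(im[120:240,240:390],None,fx=5,fy=5,interpolation=cv2.INTER_CUBIC))
pickle.dump(m,open('w9.pkl','wb'))
print(o['tool_pos'],o['contact_force'],o['opening'],o['dq'].round(4))
E
```

```text
t: 8.03
tool_pos: [0.5452, 0.1479, 0.1815]
tool_rot: [1.151, 1.245, -1.151]
contact_force: [1.3, 1.0, 3.6]
opening: 0.0373
barrel top exp [184.43049504 202.69028864] lens foot exp [183.11435108 343.3018845 ] stage [182.19562922 425.55606134] hub [640.37497457  73.82254195]
[0.54521399 0.14790975 0.18150819] [1.27365878 1.00202549 3.58900858] 0.03728897691777251 [ 0.0009 -0.0004  0.0012 -0.0007 -0.0001 -0.0004]
```

View pics/w9c.png

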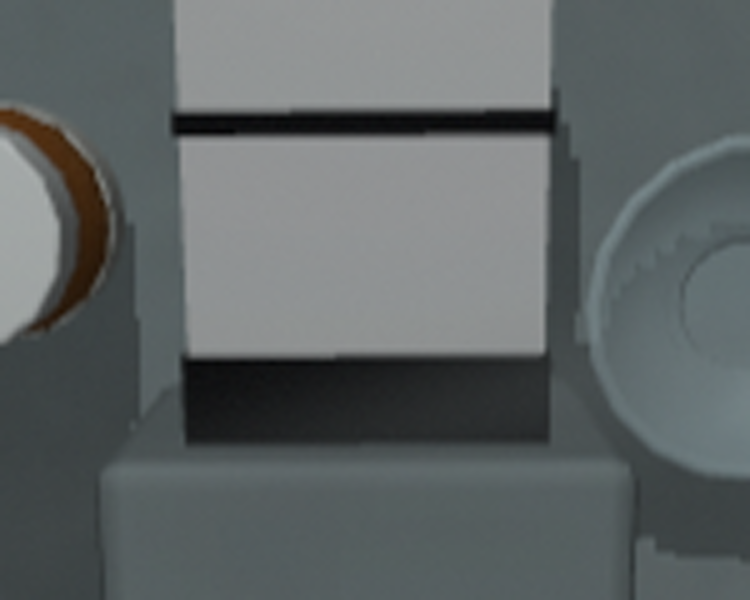

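```bash
python3 - <<'E'
from h import *
import pickle
m=pickle.load(open('w9.pkl','rb'))
e=np.array([.0785,-.9969]);P=np.array([.526,.3435])
for n,v,z in(('thin',144.5,.212),('ringstart',191,.212),('tube-sleeve',208,.212),('edge',212,.218)):
    p=plane(m,313.5,v,z);print(n,((p[:2]-P)@e).round(4))
im,_=get_image('scene');im=im[:,:,::-1]
cv2.imwrite('pics/s9c.png',cv2.resize(im[195:310,290:380],None,fx=5,fy=5,interpolation=cv2.INTER_CUBIC))
sc=camera_model('scene')
for p in([.5525,.01,.23],[.5525,.01,.105],[.5522,.01,.0215]):print((proj(sc,p)-[290,195]+.5)*5)
im,_=get_image('top');im=im[:,:,::-1]
cv2.imwrite('pics/t9c.png',cv2.resize(im[180:270,260:345],None,fx=6,fy=6,interpolation=cv2.INTER_CUBIC))
sc=camera_model('top')
for p in([.5525,.01,.23],[.5525,.01,.105],[.5522,.01,.0215]):print((proj(sc,p)-[260,180]+.5)*6)
E
```

```text
thin 0.1248
ringstart 0.1399
tube-sleeve 0.1457
edge 0.1459
[179.44014401  82.10649794]
[177.44598649 295.15437045]
[176.05398366 419.78191112]
[235.8323708  181.00276984]
[237.12492843 257.24771114]
[237.87896868 301.98836934]
```

View pics/s9c.png

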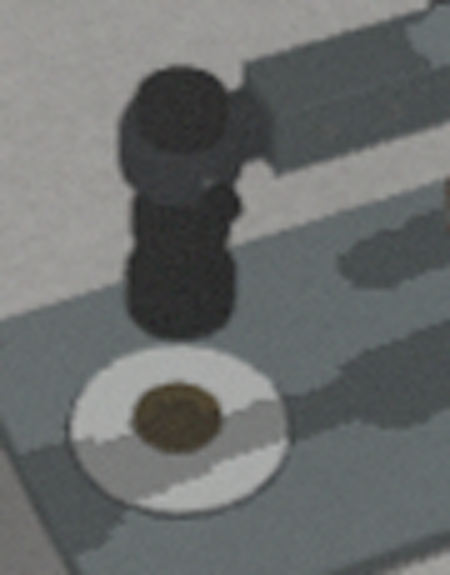

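View pics/t9c.png

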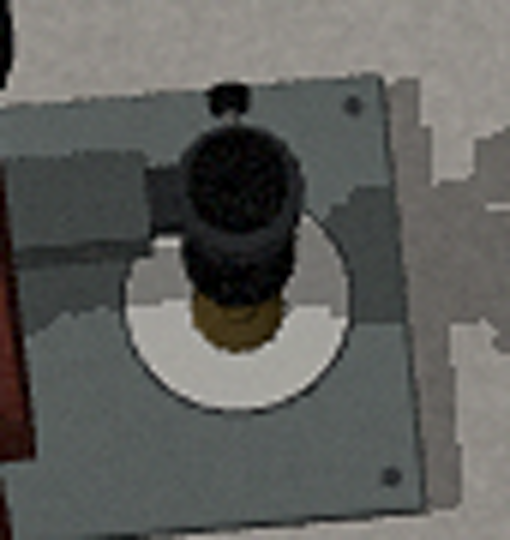

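The trimmed back edge is at 145.7–145.9 mm against the ring's 145. The barrel is over the stage in both views: its top is at (238,183) against (236,181) expected in the top crop, and its foot is at about (181,295) against (177,295) in the scene crop. I'll do a settling check and then hand in.

```bash
python3 -m crank '[[[0,0,0,0],[0,0,0,0],[0,0,0,0],[0,0,0,0],[0,0,0,0]]]'
python3 - <<'E'
from h import *
o=get_obs();print(o['t'],o['tool_pos'],o['opening'],o['contact_force'])
print(finish_job())
E
```

```text
t: 8.6
tool_pos: [0.5452, 0.1479, 0.1815]
tool_rot: [1.151, 1.245, -1.151]
contact_force: [1.5, 0.5, 4.9]
opening: 0.0373
8.6 [0.54516074 0.14791899 0.18148374] 0.03728334694194096 [1.4747015  0.46935508 4.89324909]
the job is handed in; nothing more can be done
None
```

The camera is over the medallion and I handed the job in at t = 8.6 s, with the gripper still holding the sleeve and the lock button squeezed in. I squeezed the button with the sleeve near 0, swung the boom about 26.5° to over the stage, then drew the sleeve out and trimmed it by the rings.

**Last checks**
- **Sleeve:** the back edge measured 145.7–145.9 mm from the post, against the ring's 145 mm, so the sleeve is about 101 mm out.
- **Lens:** the top view put the barrel within about 1–2 mm of the middle of the stage. The scene view agreed to a few mm at the barrel's foot.
- **Button:** the opening was steady at 37.3 mm with a 40 N grip set, so the button is fully in. The arm was at rest, with about 5 N on the tool.
- **Medallion and bystanders:** the medallion, jar_a and the dish looked unmoved in the pictures. I did not check the others at the end, but the arm never went down near them.

**Disagreement:** an earlier scene-camera estimate from the barrel's top rim was about 15 mm off in x. I put it down to a poorly picked rim centre, because the barrel's foot and the top view agreed with each other.

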